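Soap tin lid turned over down the tile slope and put back on

TASK

The lift-off lid of the aluminium soap tin lies hollow side up on the raised tiled ledge. Stand it on end at the top of the sloping tiles and tip it over, letting go, so that it tumbles loose down the slope and comes to rest flat on the sill, hollow side down. Then pick it up again and put it on the open soap tin, square and fully down, leaving the tin, the bottle, the cup, the nail brush and the hair-grip tin standing where they are.

Things in the scene. Friction and masses are not known exactly. Their poses are not given: they have to be found in the camera images.
- lid_center (a point): Loose aluminium lid, 84 (x) x 60 (y) x 18 mm deep, walls and plate 2 mm, 50 g. Point: centre of that box; z points out of the hollow: up at the start (lying on its plate on the ledge), down once turned over. Hold it across the 60 mm, outside the long walls. On a short end it balances; it falls onto its hollow side if leaned 15 to 20 deg past upright or if its foot's rim side juts over an edge.
- slope_foot (a point): Middle of the foot line of the fixed tiled slope, height 0. Axes: x along the foot line, y level and uphill, z up. The slope is 360 mm long (180 mm either way along x) and rises at 45 deg to 66 mm height at y = 66 mm; a level course of tiles 2 mm high runs 124 mm out from its foot. Wet glazed tile: a lid tipped over at the top slides down by itself and stops flat on clear tiles, its centre 0.04 to 0.17 m from the foot line.
- slope_top (a point): Middle of the top edge of the slope (66 mm uphill of and 66 mm above slope_foot, same axes). Uphill of it the ledge top is level, 66 mm above the sill, 270 mm deep and 360 mm long; the lid and the bottle stand on it.
- tin_center (a point): Open soap tin with soap in it, loose, 180 g, upright on the sill: body 90 (x) x 66 (y) x 26 mm high, level shoulder 8 mm wide, set-in neck 74 x 50 mm, 12 mm high. Point: on its axis 19 mm above the sill, z up. The lid goes over the neck with 3 mm play each side, either way round, and rests on the shoulder, which juts out 3 mm round it; its centre is then 16 mm above this point.
- bottle_center (a point): Bystander: small glass bottle with aluminium cap, 42 mm diameter, 115 mm high, standing on the ledge. Point: half-way up its axis.
- cup_center (a point): Bystander: white enamel cup with a dark rim, 76 mm across, 74 mm high, handle sticking out 64 mm from the axis along its +y. Point: on the axis 36 mm above the sill.
- grip_tin_center (a point): Bystander: shut hair-grip tin with a hinged lid, flat, 96 (x) x 55 (y) x 22 mm. Point: its centre.
- nail_brush_center (a point): Bystander: chrome-backed nail brush lying bristles down, 94 (x) x 42 (y) x 34 mm. Point: its centre.
There are look-alikes about, which are no part of the job. Leave any blue or yellow look-alike of the part that bears tin_center alone.

How it is judged (in metres and radians):
On the way, in this order (a step that is already met when the one before it is completed fails the run):
1. the lid, let go, is on the slope and past upright on its way onto its hollow side (angle between lid_center's own z axis and vertical above 2 rad and y of lid_center in the frame of slope_foot between -0.03 and 0.066 m and z of lid_center in the frame of slope_foot between 0.018 and 0.075 m and contact force between the fingers and lid below 0.02 N).
2. the lid lies loose and still on the sill, flat, hollow side down (angle between lid_center's own z axis and vertical above 3 rad and height (world z) of lid_center below 0.02 m and linear speed of lid below 0.02 m/s and contact force between the fingers and lid below 0.02 N), for 0.2 s.
At the end, for the whole second after the job is handed in: The lid is on the soap tin hollow side down, let go and still: level within 5 deg, centre within 7 mm, square within 8 deg, down on the shoulder within 2.5 mm. The tin is upright within 20 mm, and bottle, cup, hair-grip tin and nail brush within 15 mm, of where they started (angle between lid_center's own z axis and vertical above 3.06 rad and horizontal distance between lid_center and tin_center below 0.007 m and z of lid_center in the frame of tin_center between 0.013 and 0.0185 m and angle between the x axis of lid_center and the x axis of tin_center, either way round below 0.15 rad and angle between tin_center's own z axis and vertical below 0.06 rad and distance of tin_center from where it was at the start of the episode below 0.02 m and linear speed of lid below 0.02 m/s and distance of each of bottle_center, cup_center, grip_tin_center, nail_brush_center from where it was at the start of the episode below 0.015 m); the robot touches nothing.
It fails at once if the bottle, cup, hair-grip tin or nail brush is shoved more than 25 mm or tipped over (distance of any of bottle_center, cup_center, grip_tin_center, nail_brush_center from where it was at the start of the episode above 0.025 m or angle between any of bottle_center, cup_center, grip_tin_center, nail_brush_center's own z axis and vertical above 0.5 rad).
It fails at once if the soap tin is tipped or shoved more than 40 mm (angle between tin_center's own z axis and vertical above 0.5 rad or distance of tin_center from where it was at the start of the episode above 0.04 m).
It fails at once if the lid falls off the sill (height (world z) of lid_center below -0.05 m).
It also fails if it takes over 64 s, if anything falls off the work surface, if the arm or the gripper's body presses on something with over 40 N, if the wrist force passes 120 N, or if a joint passes its speed limit or range.

ROBOT

A 6-joint arm with a two-finger parallel gripper is mounted at the origin on the work surface. World frame = base frame: x ahead of the robot, y to its left, z up, the work surface at z = 0. Lengths are in mm, angles in rad, forces in N, time in s.
With the tool pointing down it reaches from about 300 to 750 mm from the base axis. Payload 8.5 kg.
Tool frame: the origin (TCP) lies between the finger pads; the fingertips stand 22 mm ahead of it and the grasp point (between the pads) lies 3 mm ahead of it (arm.finger_overhang is the distance from the TCP to the fingertips, in mm); z points along the fingers, y is the line along which they close (so a half turn about z gives the same grasp; the last joint's range is limited). The gripper opens to 88 mm and grips with 3 to 60 N. Pads are 18 mm wide; open, the fingers measure 123 mm over their backs; the gripper's body (75 mm by 187 mm) begins 45 mm behind the grasp point.
Start: joints at [0.988, 0.381, 1.297, -0, 1.464, -0.215], TCP at [197.75, 513.201, 260.748] pointing down, gripper open.
Joint ranges: [-3.11, 3.11], [-0.89, 2.33], [0.22, 2.48], [-1.42, 4.56], [0.17, 2.85], [-2.88, 2.88]. Speed limits (rad/s): [2.39, 2.39, 3.14, 3.14, 3.14, 3.14].

INTERFACE

Orientations are given as a unit quaternion [x, y, z, w].
In Python, from bench import arm, eyes gives the robot as it stands.
- The arm moves only by the shell command python3 -m creep 'ROWS' [FORCE]. ROWS is JSON, a list of rows, each an object of numbers: "rx", "ry", "rz": the turn, a rotation vector about the tool's x, y, z in units of 6 degrees (1.0 is 6 degrees); "x", "y", "z": the shift along the tool's x, y, z in units of 60 mm (1.0 is 60 mm); "fingers": the opening, from -1 (shut) to 1 (fully open). In form: [{"rx": .., "ry": .., "rz": .., "x": .., "y": .., "z": .., "fingers": ..}, ...]. A call has 1 to 8 rows; each row shifts and turns the commanded pose from where the row before left it, along the tool's axes as they then stand; what a row does not reach is not made up. A row lasts 1/8 s, in which the tool goes at most 62.5 mm and 10.7 degrees, less where a joint would pass 70% of its speed; a pose out of reach is approached as far as the arm can. A call with a number of a shift or a turn outside -1 to 1 is refused whole. A call with a gripper value outside its range is refused whole. The fingers move at their own pace and stop on an object; FORCE is the grip in N (left out, the last holds). Time passes only in rows, so rows that do not move let the fingers close. It gives the time, the measured TCP pose, the force, the opening and the grip force at its end, in the units of the state.
- arm.get_obs(): the state, without advancing time (a new reading comes with each control period).
- eyes.camera(name): name is "side" or "top"; returns a dict with "img" (400x640x3 uint8, red, green, blue), "vfov" (degrees; the focal length in pixels is half the picture's height over the tangent of half this angle, whatever the lens; pixels are square), "cx", "cy" (the principal point, pixels), "rvec" (rotation vector, rad) and "tvec" (3), from world to camera coordinates, as OpenCV has them. Camera axes: x right, y down, z forward; pixel columns grow to the right and rows downward; lengths in mm; the calibration is good to about 2 mm. A picture is of the moment at which its call begins. There is no depth.
- arm.close_job(): hands the job in; it is judged then, once.
The state is a dict: "t": time; "qpos": joint angles; "qd": joint speeds; "tau": joint torques, N m; "ee_pos": TCP position; "tcp_rot": TCP orientation; "wrist_force": force on the tool from outside, world axes, zero at the start; "moment": the same for the moment, N m; "gripper_width": opening from 0.0 (shut) to 1.0 (fully open); "grasp_force": force on a finger pad.
Only numpy, scipy, OpenCV 4.12 (cv2) and the standard library are available. Lean on these libraries where they do the work, as an engineer would, in place of code of your own. Each camera call takes 0.05 s, during which the arm holds its last target. There are 200 camera calls.

## Working session

There is one attempt and no reset: what is moved stays moved. The work goes in short steps, Python scripts to look and compute and a shell command to move; the robot and the scene stay as the last step left them, time stands still between calls to the robot, and variables do not carry over. Pictures are saved under pics/ and viewed, at most 10 in all, crops included, and the job is handed in when it is done.

```bash
mkdir -p pics; ls
python3 - <<'E'
from bench import arm, eyes
import cv2
o=arm.get_obs();print(o)
for n in("top","side"):
    c=eyes.camera(n);cv2.imwrite(f"pics/{n}0.png",c["img"][:,:,::-1]);print({k:v for k,v in c.items() if k!="img"})
E
```

```text
pics
{'t': 0.0, 'qpos': array([ 9.87701026e-01,  3.81157521e-01,  1.29823725e+00, -3.22124938e-05,
        1.46360255e+00, -2.15318389e-01]), 'qd': array([-0.00019519, -0.00242108, -0.00086875,  0.00042495, -0.00123498,
        0.00074458]), 'tau': array([ 1.10831526e-03, -4.37936318e+01, -2.24553162e+01,  7.13635515e-02,
        3.52609763e-02, -8.95643257e-05]), 'ee_pos': array([197.62574289, 513.000152  , 260.1663417 ]), 'tcp_rot': array([ 1.82852093e-01,  9.83140183e-01, -6.53331853e-04, -2.58234545e-04]), 'wrist_force': array([-0.51198182, -0.4054537 , -0.42081606]), 'moment': array([-0.0292823 , -0.00270574, -0.02467176]), 'grasp_force': 0.0, 'gripper_width': 0.9993364593860824}
{'vfov': 47.40313035673434, 'cx': 323.2884217767658, 'cy': 191.4163410589914, 'rvec': array([ 2.10657321, -2.14667701,  0.16818859]), 'tvec': array([ -88.00194703,  444.6167711 , 1198.69882765])}
{'vfov': 43.23594744072159, 'cx': 312.792305557304, 'cy': 194.38687160047795, 'rvec': array([ 2.02766159, -0.57379978,  0.32541348]), 'tvec': array([-436.63520039,  132.71577808, 1257.45612725])}
```

View pics/top0.png

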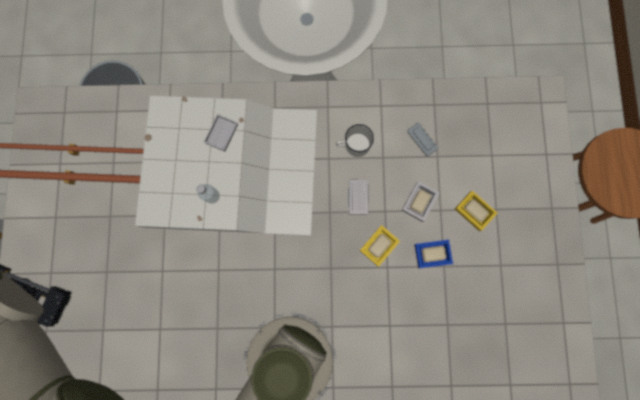

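View pics/side0.png

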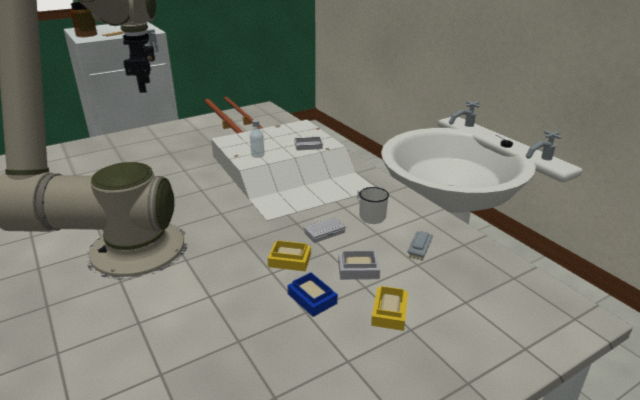

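The top view shows the lid at (221,133) on the ledge, the bottle at (207,193), and the slope between columns of about 245 and 268. The cup is at (358,140), the nail brush at (422,139) and the grip tin at (358,196).
Candidates for the tin are silver (420,202), yellow (380,245), yellow (476,211) and blue (433,254). I choose the silver one. The only lid candidate is (221,133), because the grip tin at (358,196) is shut and on the sill. Next I check both in one close crop.

```bash
cat > h.py <<'E'
import numpy as np, cv2
from bench import arm, eyes
def K(c):
    f=200/np.tan(np.radians(c["vfov"]/2)); return np.array([[f,0,c["cx"]],[0,f,c["cy"]],[0,0,1.]])
def px2w(c,uv,z):
    R=cv2.Rodrigues(c["rvec"])[0]; o=-R.T@c["tvec"]
    d=R.T@np.linalg.solve(K(c),[uv[0],uv[1],1]); return o+d*(z-o[2])/d[2]
def w2px(c,P): return cv2.projectPoints(np.array(P,float).reshape(-1,3),c["rvec"],c["tvec"],K(c),None)[0].reshape(-1,2)
def crop(c,u0,v0,u1,v1,s,grid=10):
    im=cv2.resize(c["img"][v0:v1,u0:u1,::-1],None,fx=s,fy=s,interpolation=cv2.INTER_CUBIC)
    for u in range(-(-u0//grid)*grid,u1,grid):
        cv2.line(im,((u-u0)*s,0),((u-u0)*s,6),(0,0,255),1); cv2.putText(im,str(u),((u-u0)*s,18),0,.35,(0,0,255),1)
    for v in range(-(-v0//grid)*grid,v1,grid):
        cv2.line(im,(0,(v-v0)*s),(6,(v-v0)*s),(0,0,255),1); cv2.putText(im,str(v),(8,(v-v0)*s),0,.35,(0,0,255),1)
    return im
E
python3 - <<'E'
from h import *
c=eyes.camera("top"); s=eyes.camera("side")
a=crop(c,190,95,280,155,4);b=crop(c,390,170,450,230,6)[:,:]
d=crop(s,280,120,360,165,4);e=crop(s,320,240,400,290,4)
b=cv2.resize(b,(360,360))
m=np.zeros((600,720,3),np.uint8); m[:240,:360]=a; m[240:600,:360]=b; m[:180,400:720]=d; m[200:400,400:720]=e
cv2.imwrite("pics/m1.png",m)
for uv,z in [((221,133),66),((420,202),38),((207,193),66),((247,100),66),((240,231),66),((270,108),2),((265,234),2),((317,110),2),((310,235),2),((149,96),66),((136,227),66),((358,140),74),((358,196),22),((422,139),34)]: print(uv,px2w(c,uv,z).round())
E
```

```text
(221, 133) [605. 178.  66.]
(420, 202) [ 409. -356.   38.]
(207, 193) [440. 212.  66.]
(247, 100) [697. 109.  66.]
(240, 231) [337. 123.  66.]
(270, 108) [696.  54.   2.]
(265, 234) [333.  67.   2.]
(317, 110) [687. -82.   2.]
(310, 235) [328. -57.   2.]
(149, 96) [715. 380.  66.]
(136, 227) [353. 397.  66.]
(358, 140) [ 575. -192.   74.]
(358, 196) [ 431. -191.   22.]
(422, 139) [ 585. -372.   34.]
```

View pics/m1.png

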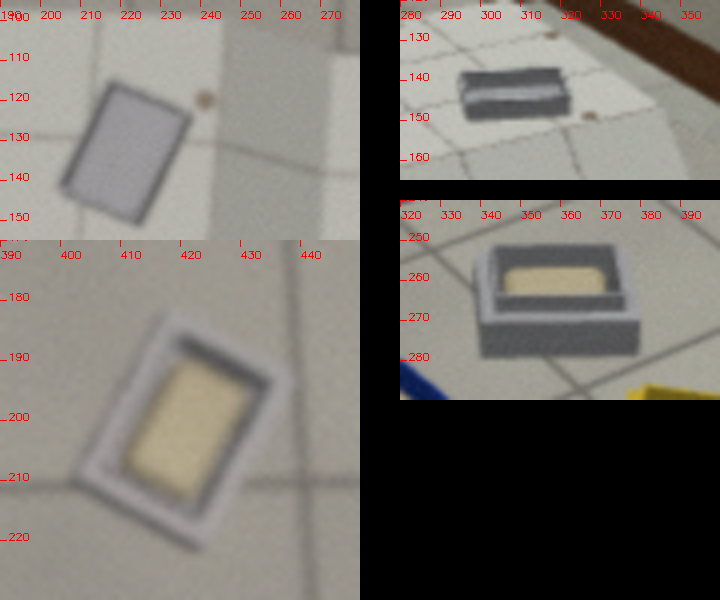

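The crops confirm it: the lid lies hollow side up and the silver tin is open with soap in it. The lid's rim corners are at about (217,115), (236,124), (223,151) and (205,142). The tin's outline corners are at about (417,182), (439,192), (423,222) and (402,211). Next I refine both poses by edge alignment in the two views.

```bash
cat >> h.py <<'E'
def rect(lx,ly,z): 
    a=np.array([[-1,-1],[1,-1],[1,1],[-1,1]])*[lx/2,ly/2]; return [(np.r_[a[i],z],np.r_[a[(i+1)%4],z]) for i in range(4)]
LID=rect(84,60,9)+rect(80,56,9)                 # rim (local z up out of hollow)
LIDDN=rect(84,60,9)+rect(84,60,-9)              # lid hollow down, z up here
TIN=rect(90,66,7)+rect(74,50,19)+rect(70,46,19)
def fit(segs,p0,z,cams,rng=12):
    """edge alignment of x,y,yaw (mm, rad) about p0; z is centre height"""
    from scipy.optimize import differential_evolution as DE
    G=[]
    for c in cams:
        g=cv2.GaussianBlur(cv2.cvtColor(c["img"],cv2.COLOR_RGB2GRAY).astype(np.float32),(0,0),.8)
        G.append(np.minimum(np.hypot(cv2.Sobel(g,5,1,0),cv2.Sobel(g,5,0,1)),150))
    t=np.linspace(0,1,25)[:,None]; L=np.vstack([a+(b-a)*t for a,b in segs])
    def cost(p):
        C,S=np.cos(p[2]),np.sin(p[2]); P=L@np.array([[C,S,0],[-S,C,0],[0,0,1]])+[p[0],p[1],z]
        s=0
        for c,g in zip(cams,G):
            q=w2px(c,P).astype(np.float32); s-=cv2.remap(g,q[None,:,0],q[None,:,1],cv2.INTER_LINEAR).mean()
        return s
    r=DE(cost,[(p0[0]-rng,p0[0]+rng),(p0[1]-rng,p0[1]+rng),(p0[2]-.25,p0[2]+.25)],seed=1,tol=1e-6,maxiter=80,popsize=20)
    return r.x,r.fun
def corners2pose(c,uv,z):
    w=np.array([px2w(c,p,z) for p in uv]); m=w.mean(0); d=(w[3]-w[0]+w[2]-w[1])
    print("sides",[round(float(np.linalg.norm(w[i]-w[(i+1)%4]))) for i in range(4)]); return [m[0],m[1],np.arctan(d[1]/d[0])]
E
cat > s.py <<'E'
from h import *
c=eyes.camera("top"); s=eyes.camera("side")
for n,uv,z,zc,sg in [("lid",[(217,115),(236,124),(223.5,151),(205,142)],84,75,LID),("tin",[(417.5,182.5),(438.7,192.5),(423.3,221.7),(402.5,210.8)],20,19,TIN)]:
    p=corners2pose(c,uv,z); print(n,np.round(p,2))
    for cams in([c],[s],[c,s]): print(fit(sg,p,zc,cams))
E
python3 s.py
```

```text
sides [58, 81, 56, 81]
lid [ 5.9922e+02  1.7572e+02 -4.0000e-01]
(array([ 6.00486247e+02,  1.69004002e+02, -4.26228336e-01]), np.float64(-90.59761810302734))
(array([ 5.99952463e+02,  1.74908795e+02, -4.63683748e-01]), np.float64(-142.5662078857422))
(array([ 6.03882853e+02,  1.76954913e+02, -4.23116632e-01]), np.float64(-226.6116485595703))
sides [63, 92, 63, 90]
tin [ 411.77 -361.32   -0.53]
(array([ 405.53473777, -356.06323414,   -0.54423809]), np.float64(-73.97270965576172))
(array([ 413.91179393, -361.4327082 ,   -0.54276575]), np.float64(-113.29338836669922))
(array([ 412.98072365, -360.75385365,   -0.54031109]), np.float64(-185.24871826171875))
```

```bash
cat >> h.py <<'E'
from scipy.spatial.transform import Rotation as Ro
def frame(z,y):
    z=np.array(z,float);z/=np.linalg.norm(z); y=np.array(y,float); y-=z*(y@z); y/=np.linalg.norm(y)
    return Ro.from_matrix(np.c_[np.cross(y,z),y,z])
def plan(Rt,G,R=None,tcp=None,first="turn"):
    """G: target grasp point (3 ahead of TCP). prints total turn (6deg units) & shift (60mm units)"""
    o=arm.get_obs(); R=R or Ro.from_quat(o["tcp_rot"]); tcp=o["ee_pos"] if tcp is None else np.array(tcp)
    T=np.array(G)-3*Rt.as_matrix()[:,2]; rv=np.degrees((R.inv()*Rt).as_rotvec())/6
    d=(T-tcp)/60; F=Rt if first=="turn" else R
    print("turn",rv.round(2),"n>=",np.ceil(abs(rv).max()),"shift(%s first)"%first,F.inv().apply(d).round(2)); return T
A=np.radians(40); LP=np.array([602,176,-.42]); h0=np.array([np.cos(LP[2]),np.sin(LP[2]),0]); y0=np.array([-h0[1],h0[0],0])
R0=frame(h0*np.sin(A)-np.array([0,0,np.cos(A)]),y0)
sa=-.037; u=np.array([-np.sin(sa),np.cos(sa),0]); sx=np.array([np.cos(sa),np.sin(sa),0])
R1=frame(u*np.cos(A)-np.array([0,0,np.sin(A)]),sx)
G0=np.r_[LP[:2],0]-9*h0+[0,0,88]
E
python3 - <<'E'
from h import *
T=plan(R0,G0+[0,0,120],first="shift")
plan(R0,G0,R0,T); plan(R1,G0+[0,0,150],R0,G0+[0,0,150]-3*R0.as_matrix()[:,2])
E
```

```text
turn [ 0.17 -6.67  0.48] n>= 7.0 shift(shift first) [-8.13 -2.81  0.84]
turn [0. 0. 0.] n>= 0.0 shift(turn first) [1.29 0.   1.53]
turn [-1.09 13.05 12.41] n>= 14.0 shift(turn first) [-0.04  0.03 -0.03]
```

```bash
python3 -m creep '[{"x":-0.5,"y":-0.18},{"x":-0.9,"y":-0.31,"z":0.1},{"x":-0.9,"y":-0.31,"z":0.1},{"x":-0.9,"y":-0.31,"z":0.1},{"x":-0.9,"y":-0.31,"z":0.1},{"x":-0.9,"y":-0.31,"z":0.1},{"x":-0.9,"y":-0.31,"z":0.1},{"x":-0.9,"y":-0.31,"z":0.1}]'
python3 -m creep '[{"ry":-0.95},{"ry":-0.95},{"ry":-0.95},{"ry":-0.95},{"ry":-0.95},{"ry":-0.95},{"ry":-0.95,"rz":0.48},{}]'
python3 - <<'E'
from h import *
plan(R0,G0+[0,0,40]);print(arm.get_obs()["qpos"].round(2))
E
```

```text
turn [ 0.17 -6.67  0.48] n>= 7.0 shift(turn first) [-4.93 -2.38  6.97]
[ 0.99  0.38  1.3  -0.    1.46 -0.22]invalid input at $[0]: expected keys rx, ry, rz, x, y, z, fingers
invalid input at $[0]: expected keys rx, ry, rz, x, y, z, fingers
```

```bash
python3 -m creep '[{"rx":0,"ry":0,"rz":0,"x":-0.5,"y":-0.18,"z":0,"fingers":1},{"rx":0,"ry":0,"rz":0,"x":-0.9,"y":-0.31,"z":0.1,"fingers":1},{"rx":0,"ry":0,"rz":0,"x":-0.9,"y":-0.31,"z":0.1,"fingers":1},{"rx":0,"ry":0,"rz":0,"x":-0.9,"y":-0.31,"z":0.1,"fingers":1},{"rx":0,"ry":0,"rz":0,"x":-0.9,"y":-0.31,"z":0.1,"fingers":1},{"rx":0,"ry":0,"rz":0,"x":-0.9,"y":-0.31,"z":0.1,"fingers":1},{"rx":0,"ry":0,"rz":0,"x":-0.9,"y":-0.31,"z":0.1,"fingers":1},{"rx":0,"ry":0,"rz":0,"x":-0.9,"y":-0.31,"z":0.1,"fingers":1}]'
python3 -m creep '[{"rx":0,"ry":-0.95,"rz":0,"x":0,"y":0,"z":0,"fingers":1},{"rx":0,"ry":-0.95,"rz":0,"x":0,"y":0,"z":0,"fingers":1},{"rx":0,"ry":-0.95,"rz":0,"x":0,"y":0,"z":0,"fingers":1},{"rx":0,"ry":-0.95,"rz":0,"x":0,"y":0,"z":0,"fingers":1},{"rx":0,"ry":-0.95,"rz":0,"x":0,"y":0,"z":0,"fingers":1},{"rx":0,"ry":-0.95,"rz":0,"x":0,"y":0,"z":0,"fingers":1},{"rx":0,"ry":-0.95,"rz":0.48,"x":0,"y":0,"z":0,"fingers":1},{"rx":0,"ry":0,"rz":0,"x":0,"y":0,"z":0,"fingers":1}]'
python3 - <<'E'
from h import *
plan(R0,G0+[0,0,40]);print(arm.get_obs()["qpos"].round(2))
E
```

```text
t: 1.3
ee_pos: [529.1, 233.5, 218.6]
tcp_rot: [0.183, 0.983, 0.0, 0.0]
wrist_force: [-0.5, 0.1, 0.5]
gripper_width: 0.993
grasp_force: 0.0
t: 2.3
ee_pos: [526.9, 235.3, 218.1]
tcp_rot: [0.195, 0.92, -0.055, 0.336]
wrist_force: [-0.0, 0.0, 0.6]
gripper_width: 0.999
grasp_force: 0.0
turn [ 0.29 -0.04 -0.07] n>= 1.0 shift(turn first) [-0.1  -0.39  2.  ]
[ 0.39  0.37  1.62 -0.71  0.74 -0.32]
```

```bash
python3 -m creep '[{"rx":0.29,"ry":0,"rz":-0.07,"x":0,"y":0,"z":0,"fingers":1},{"rx":0,"ry":0,"rz":0,"x":0,"y":-0.13,"z":0.6,"fingers":1},{"rx":0,"ry":0,"rz":0,"x":-0.05,"y":-0.13,"z":0.7,"fingers":1},{"rx":0,"ry":0,"rz":0,"x":-0.05,"y":-0.13,"z":0.7,"fingers":1},{"rx":0,"ry":0,"rz":0,"x":0,"y":0,"z":0,"fingers":1}]'
python3 - <<'E'
from h import *
plan(R0,G0)
c=eyes.camera("top"); s=eyes.camera("side")
m=np.vstack([cv2.resize(crop(c,180,90,280,160,6),(600,300)) if 0 else crop(c,180,95,280,155,5),crop(s,270,110,370,165,5)])
cv2.imwrite("pics/m2.png",m)
E
```

```text
t: 2.92
ee_pos: [593.4, 178.5, 128.6]
tcp_rot: [0.198, 0.92, -0.072, 0.331]
wrist_force: [0.9, 0.4, 0.9]
gripper_width: 1.0
grasp_force: 0.0
turn [-0.03 -0.06 -0.03] n>= 1.0 shift(turn first) [0.44 0.02 0.47]
```

View pics/m2.png

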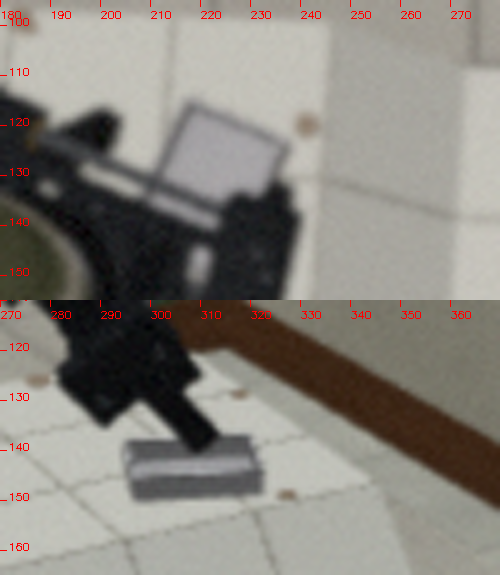

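The view shows the fingers at about (200,120) and (232,137) on either side of the lid, so I go down and grip.

```bash
python3 -m creep '[{"rx":0,"ry":0,"rz":0,"x":0.15,"y":0.01,"z":0.16,"fingers":1},{"rx":0,"ry":0,"rz":0,"x":0.15,"y":0.01,"z":0.16,"fingers":1},{"rx":0,"ry":0,"rz":0,"x":0.14,"y":0,"z":0.15,"fingers":1},{"rx":0,"ry":0,"rz":0,"x":0,"y":0,"z":0,"fingers":0.4},{"rx":0,"ry":0,"rz":0,"x":0,"y":0,"z":0,"fingers":-1},{"rx":0,"ry":0,"rz":0,"x":0,"y":0,"z":0,"fingers":-1},{"rx":0,"ry":0,"rz":0,"x":0,"y":0,"z":0,"fingers":-1},{"rx":0,"ry":0,"rz":0,"x":0,"y":0,"z":0,"fingers":-1}]' 25
python3 - <<'E'
from h import *
plan(R0,G0)
E
```

```text
t: 4.03
ee_pos: [591.4, 182.7, 92.8]
tcp_rot: [0.197, 0.919, -0.07, 0.334]
wrist_force: [-3.3, 0.7, 5.3]
gripper_width: 0.678
grasp_force: 25.0
turn [ 0.01 -0.01 -0.03] n>= 1.0 shift(turn first) [ 0.01 -0.03  0.05]
```

```bash
python3 -m creep '[{"rx":0,"ry":0,"rz":0,"x":-0.3,"y":0,"z":-0.36,"fingers":-1},{"rx":0,"ry":0,"rz":0,"x":-0.6,"y":0,"z":-0.72,"fingers":-1},{"rx":0,"ry":0,"rz":0,"x":-0.6,"y":0,"z":-0.72,"fingers":-1},{"rx":-0.03,"ry":0.37,"rz":0.36,"x":0,"y":0,"z":0,"fingers":-1},{"rx":-0.06,"ry":0.75,"rz":0.71,"x":0,"y":0,"z":0,"fingers":-1},{"rx":-0.06,"ry":0.75,"rz":0.71,"x":0,"y":0,"z":0,"fingers":-1},{"rx":-0.06,"ry":0.75,"rz":0.71,"x":0,"y":0,"z":0,"fingers":-1},{"rx":-0.06,"ry":0.75,"rz":0.71,"x":0,"y":0,"z":0,"fingers":-1}]'
python3 -m creep '[{"rx":-0.06,"ry":0.75,"rz":0.71,"x":0,"y":0,"z":0,"fingers":-1},{"rx":-0.06,"ry":0.75,"rz":0.71,"x":0,"y":0,"z":0,"fingers":-1},{"rx":-0.06,"ry":0.75,"rz":0.71,"x":0,"y":0,"z":0,"fingers":-1},{"rx":-0.06,"ry":0.75,"rz":0.71,"x":0,"y":0,"z":0,"fingers":-1},{"rx":-0.06,"ry":0.75,"rz":0.71,"x":0,"y":0,"z":0,"fingers":-1},{"rx":0,"ry":0,"rz":0,"x":0,"y":0,"z":0,"fingers":-1}]'
python3 - <<'E'
from h import *
print(arm.get_obs()["qpos"].round(2))
plan(R1,[520,100,220])
E
```

```text
t: 5.03
ee_pos: [590.7, 182.3, 232.4]
tcp_rot: [0.352, 0.919, 0.035, 0.176]
wrist_force: [0.5, -0.0, -0.8]
gripper_width: 0.676
grasp_force: 25.0
t: 5.78
ee_pos: [591.2, 181.4, 232.0]
tcp_rot: [0.498, 0.854, 0.148, -0.008]
wrist_force: [-0.8, -0.2, -1.1]
gripper_width: 0.677
grasp_force: 25.0
[ 0.01  0.45  1.3   0.28  1.26 -0.57]
turn [-0.51  5.92  5.62] n>= 6.0 shift(turn first) [-1.05 -1.14 -0.99]
```

```bash
python3 -m creep '[{"rx":-0.06,"ry":0.74,"rz":0.7,"x":0,"y":0,"z":0,"fingers":-1},{"rx":-0.06,"ry":0.74,"rz":0.7,"x":0,"y":0,"z":0,"fingers":-1},{"rx":-0.06,"ry":0.74,"rz":0.7,"x":0,"y":0,"z":0,"fingers":-1},{"rx":-0.06,"ry":0.74,"rz":0.7,"x":0,"y":0,"z":0,"fingers":-1},{"rx":-0.06,"ry":0.74,"rz":0.7,"x":0,"y":0,"z":0,"fingers":-1},{"rx":-0.06,"ry":0.74,"rz":0.7,"x":0,"y":0,"z":0,"fingers":-1},{"rx":-0.06,"ry":0.74,"rz":0.7,"x":0,"y":0,"z":0,"fingers":-1},{"rx":-0.06,"ry":0.74,"rz":0.7,"x":0,"y":0,"z":0,"fingers":-1}]'
python3 -m creep '[{"rx":0,"ry":0,"rz":0,"x":0,"y":0,"z":0,"fingers":-1}]'
python3 - <<'E'
from h import *
print(arm.get_obs()["qpos"].round(2))
plan(R1,[520,130,200])
E
```

```text
t: 6.78
ee_pos: [590.7, 182.6, 232.2]
tcp_rot: [0.652, 0.63, 0.303, -0.294]
wrist_force: [0.1, 0.5, -0.3]
gripper_width: 0.677
grasp_force: 25.0
t: 6.9
ee_pos: [590.6, 182.0, 231.5]
tcp_rot: [0.652, 0.63, 0.302, -0.294]
wrist_force: [-0.4, 0.4, 0.5]
gripper_width: 0.678
grasp_force: 25.0
[-0.19  0.54  1.37  0.86  1.47 -0.35]
turn [-0.05  0.02  0.01] n>= 1.0 shift(turn first) [-0.99 -1.14 -0.41]
```

```bash
cat >> h.py <<'E'
# lid centre in tool frame (mm) from grasp moment
_R=Ro.from_quat([0.197,0.919,-0.07,0.334]); LT=_R.inv().apply(np.array([602,176,75.])-[591.4,182.7,92.8]); LT[1]=0
def planlid(Rt,L):  # target lid centre while held
    print("LT",LT.round(1)); return plan(Rt,np.array(L)-Rt.apply(LT)+3*Rt.as_matrix()[:,2])
E
python3 - <<'E'
from h import *
planlid(R1,[515,134,108+25])
E
```

```text
LT [ 1.9  0.  21.6]
turn [-0.05  0.02  0.01] n>= 1.0 shift(turn first) [-1.83 -1.23  0.05]
```

```bash
python3 -m creep '[{"rx":-0.05,"ry":0.02,"rz":0.01,"x":-0.3,"y":-0.2,"z":0,"fingers":-1},{"rx":0,"ry":0,"rz":0,"x":-0.6,"y":-0.4,"z":0,"fingers":-1},{"rx":0,"ry":0,"rz":0,"x":-0.6,"y":-0.4,"z":0,"fingers":-1},{"rx":0,"ry":0,"rz":0,"x":-0.33,"y":-0.23,"z":0.05,"fingers":-1},{"rx":0,"ry":0,"rz":0,"x":0,"y":0,"z":0,"fingers":-1}]'
python3 - <<'E'
from h import *
planlid(R1,[515,134,108+25])
c=eyes.camera("top"); s=eyes.camera("side")
m=np.vstack([crop(c,180,90,300,160,5),crop(s,240,90,360,180,5)[-230:]*0+crop(s,240,110,360,156,5)])
cv2.imwrite("pics/m3.png",m)
# expected projections
B=np.array([515,134,133.]);e=[B+sx*a+u*b+np.array([0,0,k]) for a in(-30,30) for b in(-9,9) for k in(-42,42)]
print(w2px(c,e).round(1).tolist());print(w2px(s,e).round(1).tolist())
E
```

```text
t: 7.52
ee_pos: [514.3, 116.7, 145.9]
tcp_rot: [0.652, 0.629, 0.304, -0.293]
wrist_force: [0.4, -0.8, -0.3]
gripper_width: 0.677
grasp_force: 25.0
LT [ 1.9  0.  21.6]
turn [0.   0.   0.01] n>= 1.0 shift(turn first) [-0.01  0.   -0.  ]
[[237.7, 173.9], [230.9, 166.7], [230.9, 173.8], [223.5, 166.6], [238.9, 151.6], [232.2, 142.9], [232.1, 151.5], [224.9, 142.8]]
[[283.2, 152.4], [282.2, 126.4], [280.6, 150.2], [279.5, 124.4], [300.8, 148.2], [300.3, 122.5], [298.0, 146.1], [297.5, 120.6]]
```

View pics/m3.png

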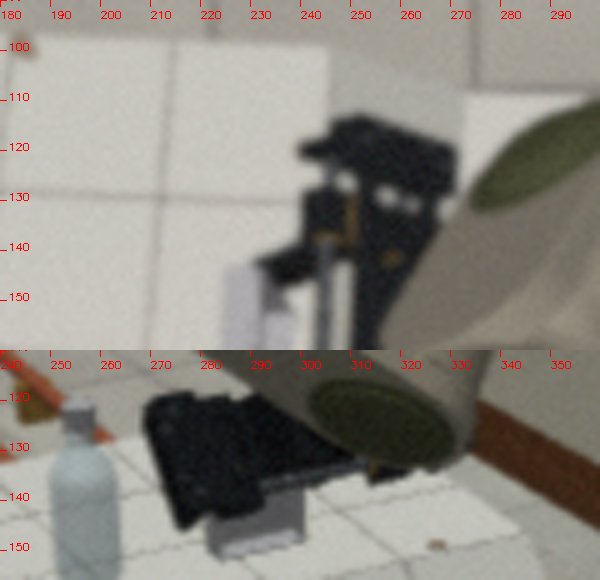

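The side view has the lid's lower corners at (282.5,151.5) and (301,148), and the top view has its uphill face at columns 223–232. Both match the prediction. Next I refine the top edge from the first picture.

Run:
```python
from h import *
c=eyes.camera("top"); g=cv2.GaussianBlur(cv2.imread("pics/top0.png",0).astype(np.float32),(0,0),1)
for z,lo,hi,sg,n in [(66,236,254,-1,"top"),(2,258,278,1,"foot"),(2,303,325,-1,"outer")]:
    P=[]
    for v in range(115,225,4):
        d=np.gradient(g[v])[lo:hi]*sg; k=d.argmax()
        if d[k]>2: P.append(px2w(c,(lo+k,v),z)[:2])
    P=np.array(P); f=np.polyfit(P[:,0],P[:,1],1); r=P[:,1]-np.polyval(f,P[:,0]); k=abs(r)<4; f=np.polyfit(P[k,0],P[k,1],1)
    print(n,k.sum(),"y at x=515",np.polyval(f,515).round(1),"slope",f[0].round(3))
```

```text
top 27 y at x=515 124.2 slope -0.061
foot 28 y at x=515 56.9 slope -0.063
outer 28 y at x=515 -69.8 slope -0.062
```

```bash
sed -i 's/^sa=-.037/sa=-.06/' h.py
python3 - <<'E'
from h import *
planlid(R1,[515,138,109]);planlid(R1,[515,138,107.5])
E
```

```text
LT [ 1.9  0.  21.6]
turn [-0.15 -0.    0.17] n>= 1.0 shift(turn first) [-0.3  -0.03  0.31]
LT [ 1.9  0.  21.6]
turn [-0.15 -0.    0.17] n>= 1.0 shift(turn first) [-0.32 -0.03  0.33]
```

```bash
python3 -m creep '[{"rx":-0.15,"ry":0,"rz":0.17,"x":-0.1,"y":-0.02,"z":0.1,"fingers":-1},{"rx":0,"ry":0,"rz":0,"x":-0.1,"y":-0.01,"z":0.1,"fingers":-1},{"rx":0,"ry":0,"rz":0,"x":-0.1,"y":0,"z":0.1,"fingers":-1},{"rx":0,"ry":0,"rz":0,"x":0,"y":0,"z":0,"fingers":-1}]'
python3 - <<'E'
from h import *
planlid(R1,[515,138,107.5])
E
```

```text
t: 8.18
ee_pos: [513.0, 119.3, 120.3]
tcp_rot: [0.66, 0.62, 0.307, -0.291]
wrist_force: [0.7, 0.2, -0.2]
gripper_width: 0.674
grasp_force: 25.0
LT [ 1.9  0.  21.6]
turn [-0.01 -0.02 -0.03] n>= 1.0 shift(turn first) [0.01 0.02 0.02]
```

```bash
for i in 1 2 3; do python3 -m creep '[{"rx":0,"ry":0,"rz":0,"x":-0.015,"y":0,"z":0.013,"fingers":-1},{"rx":0,"ry":0,"rz":0,"x":0,"y":0,"z":0,"fingers":-1}]' | grep -E "wrist|ee_pos"; done
```

```text
ee_pos: [513.0, 119.2, 120.2]
wrist_force: [-1.8, -1.5, 6.0]
ee_pos: [513.0, 119.3, 120.1]
wrist_force: [-4.8, -5.2, 17.1]
ee_pos: [513.1, 119.4, 119.9]
wrist_force: [-7.7, -7.6, 25.6]
```

```bash
python3 -m creep '[{"rx":0,"ry":0,"rz":0,"x":0.034,"y":0,"z":-0.03,"fingers":-1},{"rx":0,"ry":0,"rz":0,"x":0,"y":0,"z":0,"fingers":-1},{"rx":0,"ry":0,"rz":0,"x":0,"y":0,"z":0,"fingers":0.45},{"rx":0,"ry":0,"rz":0,"x":0,"y":0,"z":0,"fingers":0.6},{"rx":0,"ry":0,"rz":0,"x":0,"y":0,"z":0,"fingers":0.8},{"rx":0,"ry":0,"rz":0,"x":0,"y":0,"z":0,"fingers":1},{"rx":0,"ry":0,"rz":0,"x":0,"y":0,"z":0,"fingers":1}]'
python3 - <<'E'
from h import *
c=eyes.camera("top"); s=eyes.camera("side")
m=np.vstack([crop(c,180,110,300,170,5),crop(s,240,110,360,170,5)[:290]])
cv2.imwrite("pics/m4.png",m)
E
```

```text
t: 9.8
ee_pos: [513.0, 119.2, 120.0]
tcp_rot: [0.66, 0.62, 0.308, -0.291]
wrist_force: [-0.2, 0.1, 0.2]
gripper_width: 1.004
grasp_force: 0.0
```

View pics/m4.png

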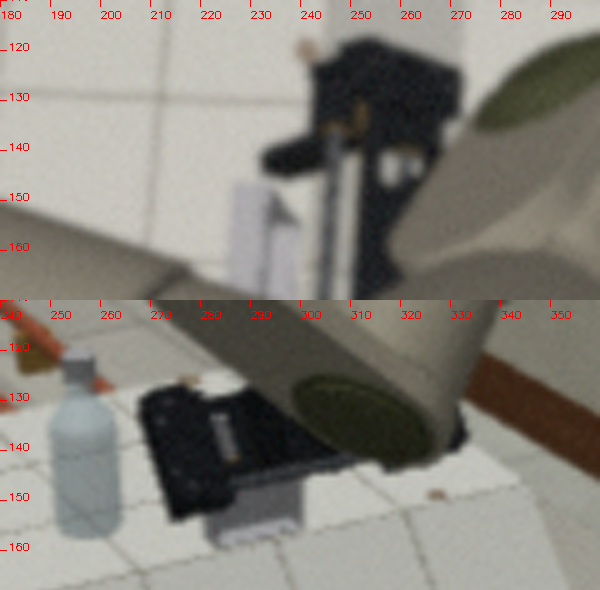

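The lid stands free: in the top view it spans columns 224–238, and in the side view its foot runs from (283,159) to (301,156), just uphill of the edge. I now retreat along the tool.

```bash
python3 -m creep '[{"rx":0,"ry":0,"rz":0,"x":0,"y":0,"z":-0.2,"fingers":1},{"rx":0,"ry":0,"rz":0,"x":0,"y":0,"z":-0.5,"fingers":1},{"rx":0,"ry":0,"rz":0,"x":0,"y":0,"z":-0.7,"fingers":1},{"rx":0,"ry":0,"rz":0,"x":0,"y":0,"z":-0.6,"fingers":0},{"rx":0,"ry":0,"rz":0,"x":0.6,"y":0,"z":-0.5,"fingers":-1},{"rx":0,"ry":0,"rz":0,"x":0.4,"y":0,"z":-0.33,"fingers":-1}]'
python3 - <<'E'
from h import *
RD=frame([0,0,-1],sx)
plan(RD,[520,192,240])
E
```

```text
t: 10.65
ee_pos: [507.7, 26.6, 277.3]
tcp_rot: [0.661, 0.62, 0.308, -0.29]
wrist_force: [0.6, -0.3, -1.1]
gripper_width: 0.683
grasp_force: 0.0
turn [ 0.   -8.34 -0.02] n>= 9.0 shift(turn first) [2.76 0.04 0.57]
```

```bash
python3 -m creep '[{"rx":0,"ry":-0.94,"rz":0,"x":0,"y":0,"z":0,"fingers":-1},{"rx":0,"ry":-1,"rz":0,"x":0,"y":0,"z":0,"fingers":-1},{"rx":0,"ry":-1,"rz":0,"x":0,"y":0,"z":0,"fingers":-1},{"rx":0,"ry":-1,"rz":0,"x":0,"y":0,"z":0,"fingers":-1},{"rx":0,"ry":-1,"rz":0,"x":0,"y":0,"z":0,"fingers":-1},{"rx":0,"ry":-1,"rz":0,"x":0,"y":0,"z":0,"fingers":-1},{"rx":0,"ry":-1,"rz":0,"x":0,"y":0,"z":0,"fingers":-1},{"rx":0,"ry":-1,"rz":0,"x":0,"y":0,"z":0,"fingers":-1}]' 
python3 -m creep '[{"rx":0,"ry":-0.4,"rz":0,"x":0.4,"y":0,"z":0,"fingers":-1},{"rx":0,"ry":0,"rz":0,"x":0.7,"y":0.01,"z":0,"fingers":-1},{"rx":0,"ry":0,"rz":0,"x":0.7,"y":0.01,"z":0,"fingers":-1},{"rx":0,"ry":0,"rz":0,"x":0.7,"y":0.01,"z":0,"fingers":-1},{"rx":0,"ry":0,"rz":0,"x":0.26,"y":0.01,"z":0,"fingers":-1},{"rx":0,"ry":0,"rz":0,"x":0,"y":0,"z":0,"fingers":-1}]'
python3 - <<'E'
from h import *
RD=frame([0,0,-1],sx)
plan(RD,[520,188,152]);print(arm.get_obs()["qpos"].round(2))
E
```

```text
t: 11.65
ee_pos: [507.6, 26.9, 275.8]
tcp_rot: [0.729, 0.685, 0.014, -0.014]
wrist_force: [-0.0, 0.6, -0.2]
gripper_width: 0.003
grasp_force: 0.0
t: 12.4
ee_pos: [520.3, 192.5, 276.2]
tcp_rot: [0.728, 0.685, -0.001, -0.001]
wrist_force: [-0.3, -0.4, -0.2]
gripper_width: 0.003
grasp_force: 0.0
turn [-0.03 -0.   -0.01] n>= 1.0 shift(turn first) [-0.08  0.    2.02]
[0.14 0.38 1.25 0.   1.51 0.2 ]
```

```bash
python3 -m creep '[{"rx":0,"ry":0,"rz":0,"x":0,"y":0,"z":0.6,"fingers":-1},{"rx":0,"ry":0,"rz":0,"x":-0.04,"y":0,"z":0.7,"fingers":-1},{"rx":0,"ry":0,"rz":0,"x":-0.04,"y":0,"z":0.7,"fingers":-1},{"rx":0,"ry":0,"rz":0,"x":-0.2,"y":0,"z":0,"fingers":-1},{"rx":0,"ry":0,"rz":0,"x":-0.1,"y":0,"z":0,"fingers":-1},{"rx":0,"ry":0,"rz":0,"x":-0.1,"y":0,"z":0,"fingers":-1},{"rx":0,"ry":0,"rz":0,"x":-0.1,"y":0,"z":0,"fingers":-1},{"rx":0,"ry":0,"rz":0,"x":-0.1,"y":0,"z":0,"fingers":-1}]'
python3 - <<'E'
from h import *
c=eyes.camera("top"); s=eyes.camera("side")
m=np.vstack([crop(c,180,110,340,170,4),crop(s,240,100,400,190,4)[:330]])
cv2.imwrite("pics/m5.png",m)
E
```

```text
t: 13.4
ee_pos: [517.6, 151.7, 156.7]
tcp_rot: [0.728, 0.685, -0.0, -0.001]
wrist_force: [1.3, -0.5, 0.2]
gripper_width: 0.003
grasp_force: 0.1
```

View pics/m5.png

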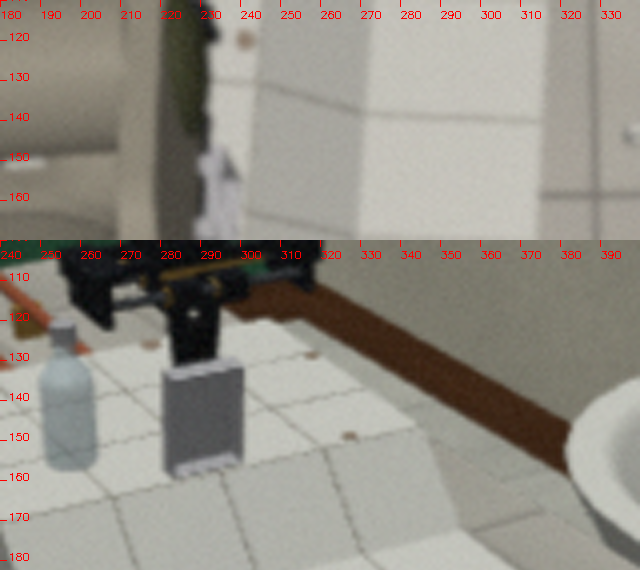

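The lid is upright with its foot at the edge (side view, (283,159) to (300,155)). The finger, at (285,128), is just behind its top, so I keep pushing slowly.

```bash
python3 -m creep '[{"rx":0,"ry":0,"rz":0,"x":-0.1,"y":0,"z":0,"fingers":-1},{"rx":0,"ry":0,"rz":0,"x":-0.1,"y":0,"z":0,"fingers":-1},{"rx":0,"ry":0,"rz":0,"x":-0.1,"y":0,"z":0,"fingers":-1},{"rx":0,"ry":0,"rz":0,"x":-0.1,"y":0,"z":0,"fingers":-1},{"rx":0,"ry":0,"rz":0,"x":-0.1,"y":0,"z":0,"fingers":-1},{"rx":0,"ry":0,"rz":0,"x":0,"y":0,"z":0,"fingers":-1},{"rx":0,"ry":0,"rz":0,"x":0,"y":0,"z":0,"fingers":-1},{"rx":0,"ry":0,"rz":0,"x":0,"y":0,"z":0,"fingers":-1}]' 
python3 -m creep '[{"rx":0,"ry":0,"rz":0,"x":0,"y":0,"z":-0.3,"fingers":-1},{"rx":0,"ry":0,"rz":0,"x":0,"y":0,"z":-0.6,"fingers":-1},{"rx":0,"ry":0,"rz":0,"x":0,"y":0,"z":-0.6,"fingers":-1},{"rx":0,"ry":0,"rz":0,"x":0,"y":0,"z":0,"fingers":0}]'
python3 - <<'E'
from h import *
c=eyes.camera("top"); s=eyes.camera("side")
m=np.vstack([crop(c,220,110,380,180,4),crop(s,240,130,400,205,4)])
cv2.imwrite("pics/m6.png",m)
E
```

```text
t: 14.5
ee_pos: [515.7, 122.3, 156.1]
tcp_rot: [0.728, 0.685, -0.001, -0.001]
wrist_force: [0.0, -0.0, 1.0]
gripper_width: 0.005
grasp_force: 0.0
t: 15.0
ee_pos: [516.6, 122.3, 248.4]
tcp_rot: [0.728, 0.685, 0.001, 0.001]
wrist_force: [-1.1, -0.3, 0.8]
gripper_width: 0.097
grasp_force: 0.0
```

View pics/m6.png

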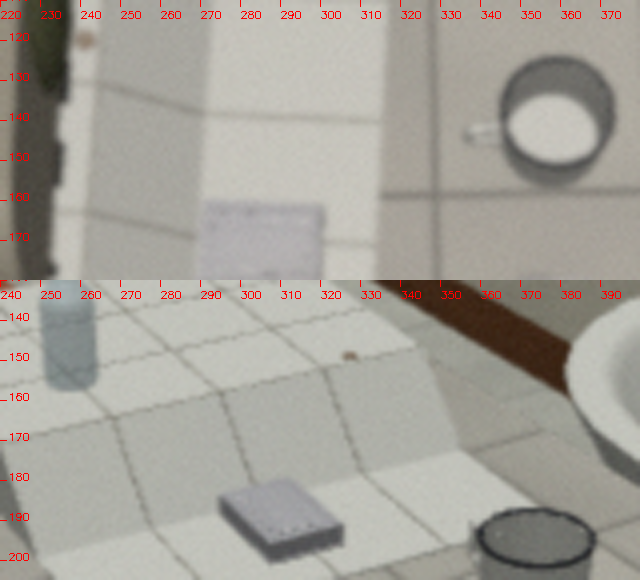

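The lid lies flat on the course, hollow side down, with its centre at about (286,172) in the top view and (282,190) in the side view. I fit its pose next, and the tin's again.

Run:
```python
from h import *
c=eyes.camera("top"); s=eyes.camera("side")
L=rect(84,60,9); p=px2w(c,(286,173),20); print(p)
for cams in([c],[s],[c,s]): print("lid",fit(L,[p[0],p[1],1.55],11,cams,18))
for cams in([c],[s],[c,s]): print("tin",fit(TIN,[412,-360,-.54],19,cams))
T=fit(TIN,[412,-360,-.54],19,[c,s])[0]
def draw(c,segs,p,z,im,u0,v0,k):
    C,S=np.cos(p[2]),np.sin(p[2])
    for a,b in segs:
        P=np.array([a,b])@np.array([[C,S,0],[-S,C,0],[0,0,1]])+[p[0],p[1],z]
        q=((w2px(c,P)+.5-[u0,v0])*k).round().astype(int); cv2.line(im,tuple(map(int,q[0])),tuple(map(int,q[1])),(0,0,255),1)
a=crop(c,390,170,450,230,6);draw(c,TIN,T,19,a,390,170,6)
b=crop(s,330,240,390,290,6);draw(s,TIN,T,19,b,330,240,6)
m=np.zeros((360,720,3),np.uint8);m[:,:360]=a;m[:300,360:]=b;cv2.imwrite("pics/m7.png",m)
```

```text
[499.76450224   6.33828206  20.        ]
lid (array([502.5868313 ,   7.15506634,   1.5085783 ]), np.float64(-64.05970001220703))
lid (array([507.44557073,   9.84412621,   1.50970133]), np.float64(-105.27473449707031))
lid (array([505.19413468,   7.61861936,   1.57559778]), np.float64(-155.45095825195312))
tin (array([ 405.57470844, -356.07271855,   -0.54548894]), np.float64(-79.23997497558594))
tin (array([ 413.81006318, -361.46221019,   -0.53923039]), np.float64(-113.6089096069336))
tin (array([ 413.02966031, -360.68702478,   -0.53923622]), np.float64(-189.69985961914062))
```

View pics/m7.png

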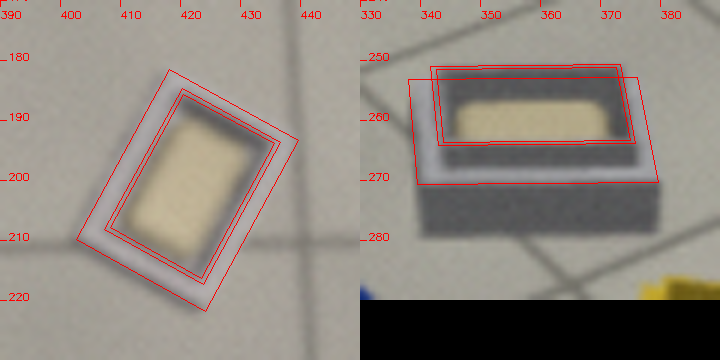

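The overlay fits the tin outline within about 1 px in both views, giving the tin at (413, -360.5) with yaw -0.54. Next is picking up the lid.

```bash
cat >> h.py <<'E'
RL=frame([0,0,-1],[np.sin(1.53),-np.cos(1.53),0]); GL=np.array([505,8,24.5])
E
python3 - <<'E'
from h import *
T=plan(RL,GL+[0,0,60]); plan(RL,GL,RL,T)
E
```

```text
turn [-0.05 -0.01 -0.19] n>= 1.0 shift(turn first) [-1.91 -0.1   2.62]
turn [0. 0. 0.] n>= 0.0 shift(turn first) [0. 0. 1.]
```

```bash
python3 -m creep '[{"rx":-0.05,"ry":0,"rz":-0.19,"x":-0.4,"y":0,"z":0,"fingers":1},{"rx":0,"ry":0,"rz":0,"x":-0.8,"y":-0.05,"z":0.2,"fingers":1},{"rx":0,"ry":0,"rz":0,"x":-0.7,"y":-0.05,"z":0.6,"fingers":1},{"rx":0,"ry":0,"rz":0,"x":0,"y":0,"z":0.8,"fingers":1},{"rx":0,"ry":0,"rz":0,"x":0,"y":0,"z":0.7,"fingers":1},{"rx":0,"ry":0,"rz":0,"x":0,"y":0,"z":0.3,"fingers":1},{"rx":0,"ry":0,"rz":0,"x":0,"y":0,"z":0,"fingers":1}]' 25
python3 - <<'E'
from h import *
plan(RL,GL)
E
```

```text
t: 16.08
ee_pos: [504.2, 8.7, 88.3]
tcp_rot: [0.722, 0.692, 0.0, -0.001]
wrist_force: [-0.2, 0.0, 0.9]
gripper_width: 1.003
grasp_force: 0.0
turn [-0.02 -0.02 -0.01] n>= 1.0 shift(turn first) [-0.01  0.01  1.01]
```

```bash
python3 -m creep '[{"rx":0,"ry":0,"rz":0,"x":0,"y":0,"z":0.4,"fingers":1},{"rx":0,"ry":0,"rz":0,"x":0,"y":0,"z":0.4,"fingers":1},{"rx":0,"ry":0,"rz":0,"x":0,"y":0,"z":0.2,"fingers":1},{"rx":0,"ry":0,"rz":0,"x":0,"y":0,"z":0,"fingers":0.45},{"rx":0,"ry":0,"rz":0,"x":0,"y":0,"z":0,"fingers":-1},{"rx":0,"ry":0,"rz":0,"x":0,"y":0,"z":0,"fingers":-1},{"rx":0,"ry":0,"rz":0,"x":0,"y":0,"z":0,"fingers":-1}]' 25
python3 - <<'E'
from h import *
plan(RL,GL)
from h import *
yw=-.54
for s in (1,-1):
    RT=frame([0,0,-1],s*np.array([-np.sin(yw),np.cos(yw),0])); plan(RT,[413,-360.5,150],tcp=[505,8,150])
E
```

```text
t: 16.95
ee_pos: [505.7, 8.5, 30.7]
tcp_rot: [0.722, 0.692, 0.002, 0.001]
wrist_force: [-1.2, 0.8, 5.6]
gripper_width: 0.675
grasp_force: 25.0
turn [ 0.04 -0.01 -0.  ] n>= 1.0 shift(turn first) [-0.01 -0.01  0.05]
turn [  0.04   0.02 -10.24] n>= 11.0 shift(turn first) [-1.84 -6.06 -0.05]
turn [ 0.02 -0.04 19.76] n>= 20.0 shift(turn first) [ 1.84  6.06 -0.05]
```

```bash
python3 -m creep '[{"rx":0,"ry":0,"rz":0,"x":0,"y":0,"z":-0.3,"fingers":-1},{"rx":0,"ry":0,"rz":0,"x":0,"y":0,"z":-0.8,"fingers":-1},{"rx":0,"ry":0,"rz":0,"x":0,"y":0,"z":-0.8,"fingers":-1},{"rx":0,"ry":0,"rz":-0.5,"x":-0.4,"y":0,"z":-0.2,"fingers":-1},{"rx":0,"ry":0,"rz":-0.9,"x":-0.5,"y":0,"z":0,"fingers":-1},{"rx":0,"ry":0,"rz":-0.9,"x":-0.5,"y":0,"z":0,"fingers":-1},{"rx":0,"ry":0,"rz":-0.9,"x":-0.5,"y":0,"z":0,"fingers":-1},{"rx":0,"ry":0,"rz":-0.9,"x":-0.5,"y":0,"z":0,"fingers":-1}]' 
python3 -m creep '[{"rx":0,"ry":0,"rz":-0.9,"x":-0.5,"y":0,"z":0,"fingers":-1},{"rx":0,"ry":0,"rz":-0.9,"x":-0.5,"y":0,"z":0,"fingers":-1},{"rx":0,"ry":0,"rz":-0.9,"x":-0.5,"y":0,"z":0,"fingers":-1},{"rx":0,"ry":0,"rz":-0.9,"x":-0.5,"y":0,"z":0,"fingers":-1},{"rx":0,"ry":0,"rz":-0.9,"x":0,"y":0,"z":0,"fingers":-1},{"rx":0,"ry":0,"rz":-0.9,"x":0,"y":0,"z":0,"fingers":-1},{"rx":0,"ry":0,"rz":-0.7,"x":0,"y":0,"z":0,"fingers":-1}]'
cat >> h.py <<'E'
yw=-.54; RT=frame([0,0,-1],[-np.sin(yw),np.cos(yw),0]); TT=np.array([413,-360.5])
E
python3 - <<'E'
from h import *
plan(RT,[413,-360.5,130])
E
```

```text
t: 17.95
ee_pos: [522.0, -134.4, 156.0]
tcp_rot: [0.556, 0.831, 0.001, 0.001]
wrist_force: [0.3, 0.3, -0.1]
gripper_width: 0.677
grasp_force: 25.0
t: 18.82
ee_pos: [582.2, -236.4, 155.8]
tcp_rot: [0.267, 0.964, 0.001, 0.001]
wrist_force: [0.4, -0.0, -1.8]
gripper_width: 0.675
grasp_force: 25.0
turn [ 0.02  0.01 -0.01] n>= 1.0 shift(turn first) [ 1.35 -3.22  0.38]
```

```bash
python3 -m creep '[{"rx":0,"ry":0,"rz":0,"x":0.15,"y":-0.35,"z":0,"fingers":-1},{"rx":0,"ry":0,"rz":0,"x":0.3,"y":-0.7,"z":0.1,"fingers":-1},{"rx":0,"ry":0,"rz":0,"x":0.3,"y":-0.7,"z":0.1,"fingers":-1},{"rx":0,"ry":0,"rz":0,"x":0.3,"y":-0.7,"z":0.2,"fingers":-1},{"rx":0,"ry":0,"rz":0,"x":0.2,"y":-0.5,"z":0.3,"fingers":-1},{"rx":0,"ry":0,"rz":0,"x":0.1,"y":-0.27,"z":0.2,"fingers":-1},{"rx":0,"ry":0,"rz":0,"x":0,"y":0,"z":0,"fingers":-1}]'
python3 - <<'E'
from h import *
plan(RT,[413,-360.5,100])
c=eyes.camera("top"); s=eyes.camera("side"); o=arm.get_obs(); p=o["ee_pos"]; print(p)
# lid bottom est: TCP z minus 28.7
zc=p[2]-28.7+9
C,S=np.cos(yw),np.sin(yw)
def draw(c,segs,p,z,im,u0,v0,k):
    for a,b in segs:
        P=np.array([a,b])@np.array([[C,S,0],[-S,C,0],[0,0,1]])+[p[0],p[1],z]
        q=((w2px(c,P)+.5-[u0,v0])*k).round().astype(int); cv2.line(im,tuple(map(int,q[0])),tuple(map(int,q[1])),(0,0,255),1)
a=crop(c,380,160,460,240,4);draw(c,LIDDN,p,zc,a,380,160,4)
b=crop(s,320,210,400,290,5);draw(s,LIDDN,p,zc,b,320,210,5);draw(s,TIN,[*TT,yw],19,b,320,210,5)
m=np.zeros((400,720,3),np.uint8);m[:320,:320]=a;m[:,320:]=b;cv2.imwrite("pics/m8.png",m)
E
```

```text
t: 19.7
ee_pos: [412.8, -359.9, 100.9]
tcp_rot: [0.269, 0.963, 0.001, 0.001]
wrist_force: [0.2, 0.3, -0.1]
gripper_width: 0.677
grasp_force: 25.0
turn [ 0.03  0.01 -0.05] n>= 1.0 shift(turn first) [-0.01 -0.01 -0.04]
[ 413.99581762 -359.483112    101.82214166]
```

View pics/m8.png

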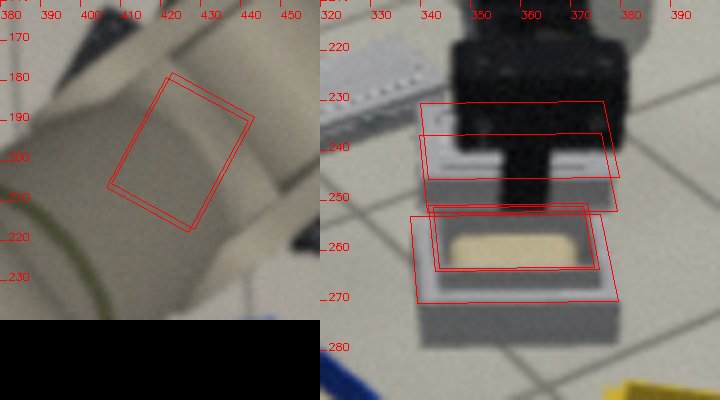

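The side view shows the lid's front lower edge from (341,252) to (379,252), within about 0.5 px of the prediction and centred over the tin. I go down in small steps, watching the force.

```bash
python3 -m creep '[{"rx":0,"ry":0,"rz":0,"x":0,"y":-0.01,"z":0.15,"fingers":-1},{"rx":0,"ry":0,"rz":0,"x":0,"y":0,"z":0.2,"fingers":-1},{"rx":0,"ry":0,"rz":0,"x":0,"y":0,"z":0.15,"fingers":-1},{"rx":0,"ry":0,"rz":0,"x":0,"y":0,"z":0,"fingers":-1}]' | grep -E "ee_pos|wrist_f"
for i in 1 2 3; do python3 -m creep '[{"rx":0,"ry":0,"rz":0,"x":0,"y":0,"z":0.05,"fingers":-1},{"rx":0,"ry":0,"rz":0,"x":0,"y":0,"z":0,"fingers":-1}]' | grep -E "ee_pos|wrist_f";done
```

```text
ee_pos: [412.8, -359.9, 70.5]
wrist_force: [-0.0, 0.1, 0.3]
ee_pos: [413.0, -360.3, 68.4]
wrist_force: [-0.4, -1.4, -0.2]
ee_pos: [413.0, -360.5, 65.7]
wrist_force: [-0.4, 0.1, 3.2]
ee_pos: [413.1, -360.4, 62.2]
wrist_force: [0.4, -1.3, -0.6]
```

```bash
for i in 1 2 3; do python3 -m creep '[{"rx":0,"ry":0,"rz":0,"x":0,"y":0,"z":0.04,"fingers":-1},{"rx":0,"ry":0,"rz":0,"x":0,"y":0,"z":0,"fingers":-1}]' | grep -E "ee_pos|wrist_f";done
```

```text
ee_pos: [413.0, -360.2, 59.8]
wrist_force: [0.1, -0.3, -1.2]
ee_pos: [413.0, -360.2, 57.5]
wrist_force: [1.3, -0.9, -1.1]
ee_pos: [413.1, -360.3, 55.4]
wrist_force: [1.9, -0.3, 3.2]
```

```bash
python3 -m creep '[{"rx":0,"ry":0,"rz":0,"x":0,"y":0,"z":0.015,"fingers":-1},{"rx":0,"ry":0,"rz":0,"x":0,"y":0,"z":0,"fingers":-1}]'|grep -E "ee_pos|wrist_f"
python3 -m creep '[{"rx":0,"ry":0,"rz":0,"x":0,"y":0,"z":0,"fingers":0.45},{"rx":0,"ry":0,"rz":0,"x":0,"y":0,"z":0,"fingers":0.7},{"rx":0,"ry":0,"rz":0,"x":0,"y":0,"z":0,"fingers":1},{"rx":0,"ry":0,"rz":0,"x":0,"y":0,"z":0,"fingers":1},{"rx":0,"ry":0,"rz":0,"x":0,"y":0,"z":-0.3,"fingers":1},{"rx":0,"ry":0,"rz":0,"x":0,"y":0,"z":-0.8,"fingers":1},{"rx":0,"ry":0,"rz":0,"x":0,"y":0,"z":-1,"fingers":1},{"rx":0,"ry":0,"rz":0,"x":0,"y":0,"z":-1,"fingers":1}]'
python3 -m creep '[{"rx":0,"ry":0,"rz":0,"x":0.8,"y":0.8,"z":0,"fingers":1},{"rx":0,"ry":0,"rz":0,"x":0.8,"y":0.8,"z":0,"fingers":1},{"rx":0,"ry":0,"rz":0,"x":0.8,"y":0.8,"z":0,"fingers":1},{"rx":0,"ry":0,"rz":0,"x":0.8,"y":0.8,"z":0,"fingers":1},{"rx":0,"ry":0,"rz":0,"x":0,"y":0,"z":0,"fingers":1}]'
python3 - <<'E'
from h import *
c=eyes.camera("top"); s=eyes.camera("side")
C,S=np.cos(yw),np.sin(yw)
print(fit(rect(84,60,9)+rect(90,66,-9),[413,-360.5,-.54],35,[c,s]))
m=np.zeros((560,760,3),np.uint8);m[:360,:360]=crop(c,390,170,450,230,6);m[:360,390:750]=crop(s,330,235,390,295,6)
m[380:560,:360]=crop(c,330,110,450,170,3)
cv2.imwrite("pics/m9.png",m)
E
```

```text
ee_pos: [413.3, -360.4, 54.6]
wrist_force: [1.5, 0.7, 4.7]
t: 23.05
ee_pos: [412.3, -360.1, 242.2]
tcp_rot: [0.269, 0.963, 0.001, 0.001]
wrist_force: [-0.1, -0.2, -0.6]
gripper_width: 1.001
grasp_force: 0.0
t: 23.68
ee_pos: [351.4, -114.6, 240.6]
tcp_rot: [0.267, 0.964, 0.001, 0.001]
wrist_force: [0.1, -0.8, -0.7]
gripper_width: 0.998
grasp_force: 0.0
(array([ 409.88362209, -359.96093122,   -0.57196536]), np.float64(-119.62823486328125))
```

View pics/m9.png

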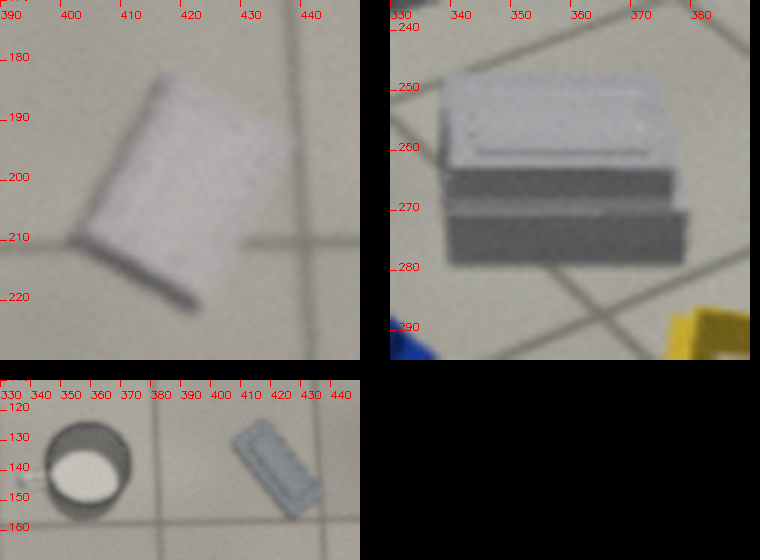

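The lid sits level on the shoulder: in the side view its rim is at row 268, parallel to the body edge at row 270. It lies slightly to the left, within the play, and the cup and brush have not moved. I hand in.

```bash
python3 -c "
from bench import arm
print(arm.close_job())"
```

```text
the job is handed in; nothing more can be done
None
```

The lid tumbled down the slope, landed hollow side down, and now sits level and fully down on the silver soap tin; I handed the job in at about 24 s, but no verdict came back, and I viewed 11 pictures, one over the limit of 10.

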